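# Change the centrifuge rotor with its lifting key

### The arm

A 6-joint arm with a two-finger parallel gripper is mounted at the origin on a cart in front of the work surface, level with it; the furniture and walls round the work are solid. World frame = base frame: x ahead of the robot, y to its left, z up, the work surface at z = 0. Lengths are in m, angles in rad, forces in N, time in s.
With the tool pointing down it reaches from about 0.275 to 0.825 m from the base axis. Payload 4.9 kg.
Tool frame: the origin (TCP) lies midway between the tips of the shut fingers; the grasp point (between the pads) lies 19 mm behind it (bot.grip_depth is the distance from the TCP to the grasp point, in m); y points along the fingers, x is the direction in which the jaws open and shut, and the axes are right-handed (so a half turn about y gives the same grasp; the last joint's range is limited). The gripper opens to 85 mm and grips with 20 to 120 N. Pads are 22 mm wide; open, the fingers measure 114 mm over their backs; the gripper's body (76 mm by 85 mm) begins 54 mm behind the grasp point. The pads swing forward as they close: fully open they stand 13 mm farther back than shut.
Start: joints at [1.06, 0.326, -0.193, 1.052, 0, 1.437], TCP at [0.202, 0.511, 0.231] pointing down, gripper open.
Joint ranges: [-2.65, 2.65], [-0.97, 1.79], [-1.3, 1.35], [-1.93, 2.1], [-1.47, 1.37], [-3.14, 3.14]. Speed limits (rad/s): [2.57, 2.57, 3.14, 3.14, 3.14, 3.14].

### API

Orientations are given as a unit quaternion [w, x, y, z].
In Python, from cell import bot gives the robot as it stands. Calls block until the motion is done:
- bot.move_pose(position, orientation): joint-space move of the TCP to a pose.
- bot.move_linear(position, speed=0.15, rotation=None, until_force=None): straight line of the TCP; rotation=None keeps the orientation; speed is the mean speed in m/s. With until_force (N) it stops when the force on the tool has changed by that much, and returns True; else False.
- bot.goto_joints(angles): joint-space move.
- bot.set_gripper(opening, grasp_force=None): opening from 0.0 (shut) to 1.0 (fully open); grasp_force is the grip in N (None keeps the last); returns when the fingers have stopped.
- bot.wait(seconds).
- bot.solve_ik(position, orientation): joint angles nearest the present ones, or None.
- bot.camera(name): name is "scene" or "top" or "wrist"; returns the picture (400x640x3 uint8, red, green, blue); there is no depth.
- bot.calibration(name): a dict with "mtx" (3x3 intrinsics, pixels), "extrinsics" (4x4, takes a point from world to camera coordinates); the wrist camera has in their place "hand_eye" (4x4, takes a point from camera to tool coordinates, whose origin is the TCP and whose axes are the tool frame's). Camera axes: x right, y down, z forward; pixel columns grow to the right and rows downward; lengths in m; the calibration is good to about 2 mm. A picture is of the moment at which its call begins: read the wrist's pose just before it. calibration takes no time and is no camera call.
A pose or a line that the arm cannot do raises bot.PlanningError and nothing moves.
- bot.close_job(): hands the job in, once; it reports no verdict.
Trained networks look in the newest picture that a camera, given by its name, has taken for a name from the list of things; names that differ only in an ending like _2 or _b are one class to them, and where a whole thing is asked for, a point or a joint stands for the part that bears it (a point fixed in the world has none). Each returns a list of dicts, best first, with "confidence" (0 to 1); they miss things now and then, are a little off and sometimes report something else, mostly with a low value. They report only what shows in the picture. A call takes as long as a camera call.
- bot.search_frame(camera, thing): "bbox" ([left, top, width, height] in pixels, round what is visible of it).
Readings, each from a call of its own:
- bot.read_clock(): time.
- bot.read_joint_positions(): joint angles.
- bot.read_joint_vel(): joint speeds.
- bot.read_joint_efforts(): joint torques, N m.
- bot.read_position(): TCP position.
- bot.read_tool_rot(): TCP orientation.
- bot.read_ft_force(): force on the tool from outside, world axes, zero at the start.
- bot.read_moment(): the same for the moment, N m.
- bot.read_gripper_width(): opening from 0.0 (shut) to 1.0 (fully open).
Only numpy, scipy, OpenCV 4.12 (cv2) and the standard library are available. Lean on these libraries where they do the work, as an engineer would, in place of code of your own. Each camera call takes 0.05 s, during which the arm holds its last target. There are 200 camera calls.

### The job

Put the aluminium rotor into the open centrifuge, handling it only with its lifting key: thread the key through the rotor's bore, lock it with a clockwise turn, carry the rotor level over the chamber, lower it onto the drive shaft and turn it lightly until it drops over the drive lugs and sits fully home. Then unlock the key, draw it out and stand it back in its black stand. Go gently, never forcing the rotor down on the shaft or pressing hard with the key, and leave everything else where it stands.

Things in the scene. Friction and masses are not known exactly. Their poses are not given: they have to be found in the camera images.
- rotor: Aluminium fixed-angle centrifuge rotor lying on the worktop, 110 mm diameter, 40 mm high, 0.4 to 0.6 kg, too wide for a gripper; twelve dark tube places on its cone. Origin: centre of its underside, z up along the bore. Underneath, six radial drive slots 8 mm wide and 8 mm deep (one along x, then every 60 degrees) surround a 23 mm hole
- rotor_slot (a point): Centre of the slot in the rotor's top, 40 mm above its origin, same axes. The slot, 31 mm along x (a red dot beyond each end) by 12 mm along y, goes through a steel ledge 8 mm thick. Below the ledge is a round pocket 31 mm across, open down to the bore; the key's head turns freely in it while the head's top is 13 mm or more below this point
- rotor_groove (a point): Underside of the ledge, on the axis, 32 mm above the rotor's origin. Its x is the direction of the locked head: 75 degrees clockwise, seen from above, from the slot. Stops 5 mm high hang from the ledge and form an 11.5 mm wide groove along x: the turned head, raised, enters it and bears on the ledge; the rotor then hangs level and turns with the key while the head's top is no more than 3 mm below the ledge
- lifting_key: Lifting key standing upright in its stand, 115 mm tall, 0.14 kg, 10 mm rod. Origin: centre of the underside of its T-head, z up. Head: rounded steel bar 28 mm along x, 9 mm along y, 9 mm high. Steel collar 22 mm diameter, underside 27.5 mm above the origin: it stops on the rotor's ledge, where the head is free to turn, or on the stand's top
- key_grip (a point): Centre of the key's red flat-sided grip, 98 mm above the key's origin, same axes: 46 mm along x, 18 mm along y (take it across this width), 34 mm high. The white line on its top runs along x, parallel to the head
- key_stand: Black stand for the key, fixed, 74 x 56 x 34 mm. Origin: centre of its underside, z up. In its top a slot 32 mm along x by 13 mm along y, 30 mm deep, for the key's head. The key stands with its collar on the top face, its origin 6.5 mm above the stand's origin, its x along the stand's x (either way round)
- centrifuge: White and grey bench centrifuge, fixed, 260 mm deep, 240 mm wide; round chamber 147 mm in diameter, its rim 108 mm above the worktop; lid open, leaning back behind the chamber, up to 0.29 m high. Origin: on the worktop below the drive shaft's axis; x points to its rear, z up
- drive_seat (a point): On the shaft's axis at the top face of its 51 mm flange, 52 mm above the worktop: the rotor's origin lies here when home. A 21 mm spigot with coned top rises 11 mm and centres the rotor. Round it three brass lugs, 6 mm wide, out to 21 mm radius, 6.5 mm high, must enter drive slots of the rotor; until then it rides on them. Their angle is random, not reported; the shaft turns stiffly (0.12 N m)
- beaker: Glass beaker, 50 mm diameter, 68 mm high, loose, right of the centrifuge; leave alone. Origin: centre of its underside
- tape_roll: Roll of cream labelling tape, 62 mm diameter, 19 mm high, lying loose right of the centrifuge; leave alone. Origin: centre of its underside

How it is judged:
On the way, in this order (a step that is already met when the one before it is completed fails the run):
1. the rotor hangs on the key, threaded through its bore, clear of the worktop (height (world z) of rotor above 0.03 m and horizontal distance between lifting_key and rotor below 0.008 m and z of lifting_key in the frame of rotor below 0.027 m and contact force between lifting_key and rotor above 2 N), for 0.2 s.
2. the rotor is fully home on the drive shaft, over its lugs (z of rotor in the frame of drive_seat between -0.003 and 0.0025 m and horizontal distance between rotor and drive_seat below 0.004 m and angle between rotor's own z axis and vertical below 0.04 rad), for 0.2 s.
At the end, for the whole second after the job is handed in: The rotor sits home on the drive shaft (height within 2.5 mm, 4 mm sideways, level within 0.04 rad) at rest; the key stands in its stand again (within 8 mm sideways, origin under 11 mm above the stand's underside, tilt under 0.12 rad), released and at rest (all of step 2 and linear speed of each of rotor, lifting_key below 0.02 m/s and horizontal distance between lifting_key and key_stand below 0.008 m and z of lifting_key in the frame of key_stand below 0.011 m and angle between lifting_key's own z axis and vertical below 0.12 rad and contact force between lifting_key and the fingers below 0.1 N); the robot touches nothing.
It fails at once if the rotor bears on the drive shaft with more than 25 N (contact force between rotor and centrifuge above 25 N).
It fails at once if the key presses on the rotor with more than 25 N (contact force between lifting_key and rotor above 25 N).
It fails at once if the gripper touches the rotor (contact force between the fingers and rotor above 0.5 N).
It fails at once if the rotor tilts more than 0.35 rad (angle between rotor's own z axis and vertical above 0.35 rad).
It fails at once if the beaker or the tape roll is moved more than 15 mm (distance of any of beaker, tape_roll from where it was at the start of the episode above 0.015 m).
It also fails if it takes over 72 s, if anything falls off the work surface, if the arm or the gripper's body presses on something with over 40 N, if the wrist force passes 120 N, or if a joint passes its speed limit or range.

## Working session

There is one attempt and no reset: what is moved stays moved. The work goes in short steps, each a Python script; the robot and the scene stay as the last script left them, time stands still between calls to the robot, and variables do not carry over. Pictures are saved under pics/ and viewed, about 8 in all and at most 12, crops included, and the job is handed in when it is done.

```bash
mkdir -p pics; ls; python3 - <<'E'
from cell import bot
import cv2,numpy as np
for n in ("scene","top"):
    im=bot.camera(n); cv2.imwrite(f"pics/{n}0.png",im[:,:,::-1])
    c=bot.calibration(n); print(n,np.round(c["mtx"],1).tolist(),np.round(c["extrinsics"],3).tolist())
    for t in ("rotor","lifting_key","key_stand","centrifuge","beaker","tape_roll","rotor_slot","key_grip","drive_seat"):
        print(t,[(np.round(d["bbox"],0).tolist(),round(d["confidence"],2)) for d in bot.search_frame(n,t)[:2]])
print(bot.calibration("wrist")); print(bot.read_clock(),bot.read_tool_rot(),bot.read_position())
E
```

```text
pics
scene [[412.1, 0.0, 317.5], [0.0, 412.1, 195.0], [0.0, 0.0, 1.0]] [[0.559, -0.829, 0.009, -0.392], [-0.485, -0.336, -0.808, 0.261], [0.673, 0.447, -0.59, 0.768], [0.0, 0.0, 0.0, 1.0]]
rotor [([190.0, 179.0, 46.0, 28.0], 0.84)]
lifting_key [([242.0, 133.0, 16.0, 31.0], 0.82), ([239.0, 154.0, 31.0, 24.0], 0.64)]
key_stand [([243.0, 157.0, 28.0, 21.0], 0.6), ([382.0, 267.0, 26.0, 27.0], 0.3)]
centrifuge [([253.0, 72.0, 145.0, 179.0], 0.76)]
beaker [([418.0, 207.0, 26.0, 33.0], 0.97), ([254.0, 71.0, 145.0, 177.0], 0.57)]
tape_roll [([379.0, 265.0, 29.0, 27.0], 0.57)]
rotor_slot [([188.0, 180.0, 43.0, 24.0], 0.82)]
key_grip []
drive_seat [([250.0, 71.0, 146.0, 180.0], 0.92)]
top [[478.7, 0.0, 316.8], [0.0, 478.7, 201.0], [0.0, 0.0, 1.0]] [[0.021, -1.0, -0.002, -0.115], [-0.997, -0.021, -0.076, 0.516], [0.076, 0.004, -0.997, 1.248], [0.0, 0.0, 0.0, 1.0]]
rotor [([196.0, 216.0, 45.0, 42.0], 0.66)]
lifting_key [([209.0, 160.0, 16.0, 18.0], 0.61)]
key_stand [([214.0, 158.0, 21.0, 28.0], 0.86), ([263.0, 77.0, 109.0, 172.0], 0.33)]
centrifuge [([263.0, 79.0, 106.0, 170.0], 0.73)]
beaker [(
[... 167 characters left out ...]
key_grip [([210.0, 157.0, 13.0, 21.0], 0.47)]
drive_seat [([260.0, 79.0, 112.0, 166.0], 0.96)]
{'mtx': array([[324.86271391,   0.        , 319.12746485],
       [  0.        , 324.86271391, 201.08966796],
       [  0.        ,   0.        ,   1.        ]]), 'hand_eye': array([[ 9.99999541e-01, -9.35453754e-04, -2.09490579e-04,
        -2.55522565e-04],
       [-5.31110400e-05, -2.72261187e-01,  9.62223385e-01,
        -1.43616438e-01],
       [-9.57151632e-04, -9.62222932e-01, -2.72261112e-01,
         6.89559171e-02],
       [ 0.00000000e+00,  0.00000000e+00,  0.00000000e+00,
         1.00000000e+00]])}
1.0 [-0.58479424  0.58481359  0.3974896  -0.3975057 ] [0.20237758 0.51142416 0.23127219]
```

```bash
cat > h.py <<'E'
from cell import bot
import cv2,numpy as np
from scipy.spatial.transform import Rotation as R
def Rq(q): return R.from_quat(np.roll(q,-1))
def pose_wrist():
    T=np.eye(4); T[:3,:3]=Rq(bot.read_tool_rot()).as_matrix(); T[:3,3]=bot.read_position()
    return T@bot.calibration("wrist")["hand_eye"]
def ray(px,K,Twc,z):
    """world point at height z seen at pixel px; Twc camera->world"""
    d=Twc[:3,:3]@np.linalg.inv(K)@np.array([px[0],px[1],1.]); o=Twc[:3,3]
    return o+d*(z-o[2])/d[2]
def proj(p,K,Twc):
    c=np.linalg.inv(Twc)@np.append(p,1); u=K@c[:3]; return u[:2]/u[2]
def cam(n):
    c=bot.calibration(n); return c["mtx"], (pose_wrist() if n=="wrist" else np.linalg.inv(c["extrinsics"]))
def down(a):
    """tool y down, jaw axis x at world yaw a -> quat wxyz"""
    x=np.array([np.cos(a),np.sin(a),0]); y=np.array([0,0,-1.]); z=np.cross(x,y)
    return np.roll(R.from_matrix(np.c_[x,y,z]).as_quat(),1)
E
python3 - <<'E'
from h import *
im=cv2.imread("pics/top0.png")
cv2.imwrite("pics/top0c.png",cv2.resize(im[130:280,170:450],None,fx=2.85,fy=2.85,interpolation=cv2.INTER_CUBIC))
K,T=cam("top")
for n,px,z in (("rotor",(219,236),.02),("key",(217,169),.11),("stand",(224.5,172),.034),("beaker",(427,166),.068),("tape",(422.5,240),.019)): print(n,ray(px,K,T,z).round(3))
r=Rq(bot.read_tool_rot()).as_matrix(); print(r.round(3), np.degrees(np.arctan2(r[1,0],r[0,0])))
E
```

```text
rotor [0.42  0.152 0.02 ]
key [0.585 0.144 0.11 ]
stand [0.588 0.141 0.034]
beaker [ 0.61  -0.384  0.068]
tape [ 0.421 -0.384  0.019]
[[ 0.368 -0.    -0.93 ]
 [ 0.93  -0.     0.368]
 [-0.    -1.    -0.   ]] 68.40875473805596
```

View pics/top0c.png

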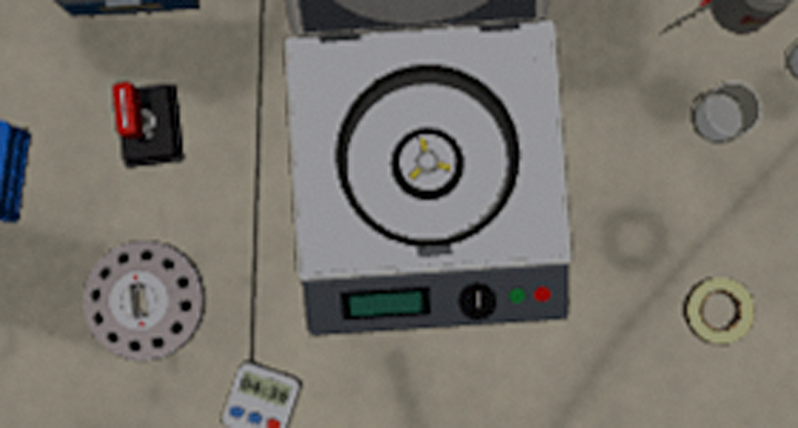

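```bash
python3 - <<'E'
from h import *
import json
K,T=cam("top"); s=ray((320.2,186.8),K,T,.06); print("shaft",s)
D={}
for n,p in (("shaft",(s[0],s[1],.22)),("rotor",(.42,.152,.15)),("key",(.585,.144,.22))):
    bot.move_pose(p,down(np.pi/2)); 
    K,T=cam("wrist"); im=bot.camera("wrist"); cv2.imwrite(f"pics/w_{n}.png",im[:,:,::-1]); D[n]=T.tolist()
    print(n,bot.read_clock(),np.round(bot.read_joint_positions(),2),np.round(bot.read_position(),4))
json.dump(D,open("wp.json","w"))
a=[cv2.imread(f"pics/w_{n}.png") for n in ("shaft","rotor","key")]
cv2.imwrite("pics/w3.png",np.vstack([np.hstack([a[0][:,120:520],a[1][:,120:520]]) ,np.zeros((1,800,3),np.uint8)]))
E
```

```text
shaft [ 0.55143375 -0.11180103  0.06      ]
shaft 3.5833 [-0.33  0.36 -0.18  1.04  0.   -0.33] [ 0.5515 -0.111   0.22  ]
rotor 4.7917 [ 0.18  0.22 -0.57  0.78 -0.    0.18] [0.4215 0.1515 0.1505]
key 5.5917 [ 0.12  0.43 -0.07  1.07  0.    0.12] [0.5834 0.1436 0.219 ]
```

View pics/w3.png

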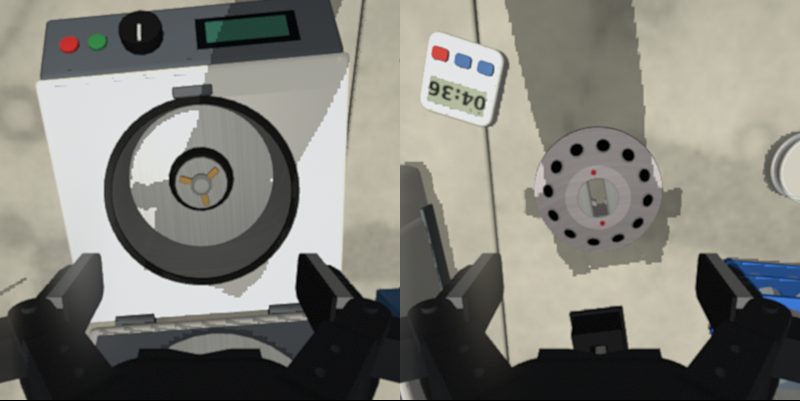

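View pics/w_key.png

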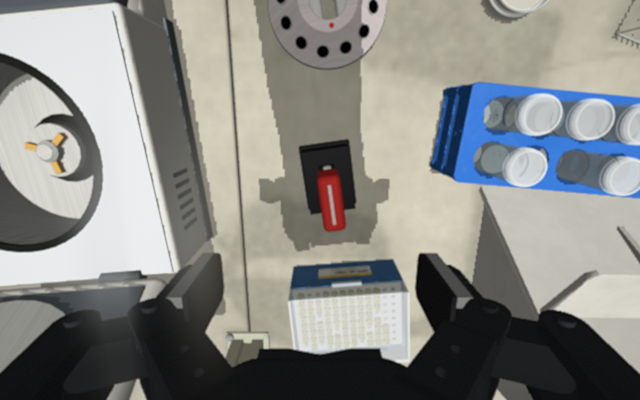

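```bash
cat > meas.py <<'E'
from h import *
def hsv(im): return cv2.cvtColor(im,cv2.COLOR_BGR2HSV).astype(int)
def blobs(m,amin):
    n,l,s,c=cv2.connectedComponentsWithStats(m.astype(np.uint8)); return [(s[i,4],c[i],l==i) for i in range(1,n) if s[i,4]>=amin]
def redmask(h): return ((h[...,0]<8)|(h[...,0]>172))&(h[...,1]>140)&(h[...,2]>60)
E
python3 - <<'E'
from meas import *
import json
D=json.load(open("wp.json")); K=bot.calibration("wrist")["mtx"]
L=lambda n:(cv2.imread(f"pics/w_{n}.png"),np.array(D[n]))
im,T=L("rotor"); h=hsv(im); m=redmask(h); m[:,:240]=0; m[:,400:]=0
b=blobs(m,2); P=[ray(c,K,T,.04) for _,c,_ in b]; print("dots",[(a,c.round(1)) for a,c,_ in b],np.round(P,4))
if len(P)==2: d=P[0]-P[1]; print("mid",(P[0]+P[1])/2,"yaw",np.degrees(np.arctan2(d[1],d[0])),np.linalg.norm(d))
# dark tube places centroid
g=(h[...,2]<45); bb=[c for a,c,_ in blobs(g,40) if a<250 and 245<c[0]<395 and 120<c[1]<250]; print(len(bb)); 
im,T=L("shaft"); h=hsv(im)
m=(h[...,0]>8)&(h[...,0]<28)&(h[...,1]>110)&(h[...,2]>80); m[:,:280]=0;m[:,360:]=0;m[:150]=0;m[220:]=0
P=[]
for a,c,mm in blobs(m,8):
    P.append(ray(c,K,T,.0585)); print("lug",a,c.round(1),P[-1].round(4))
if len(P)==3:
    P=np.array(P); c=P.mean(0); print("c",c); v=P-c; print(np.degrees(np.arctan2(v[:,1],v[:,0])),np.linalg.norm(v,axis=1))
im,T=L("key"); h=hsv(im); m=redmask(h); m[:,:300]=0;m[:,360:]=0;m[:155]=0;m[245:]=0
big=max(blobs(m,30),key=lambda b:b[0]); hull=cv2.convexHull(np.argwhere(big[2])[:,::-1].astype(np.int32))
f=np.zeros(m.shape,np.uint8); cv2.fillConvexPoly(f,hull,1)
w=(h[...,1]<90)&(h[...,2]>130)&(f>0); wb=max(blobs(w,5),key=lambda b:b[0])
q=np.array([ray(p[::-1],K,T,.1215)[:2] for p in np.argwhere(wb[2])]); c=q.mean(0); ev=np.linalg.svd(q-c,full_matrices=False)[2][0]
print("key line",wb[0],c,"yaw",np.degrees(np.arctan2(ev[1],ev[0])),np.ptp((q-c)@ev))
sb=(h[...,2]<50); sb[:,:290]=0;sb[:,365:]=0;sb[:135]=0;sb[220:]=0
s=max(blobs(sb,100),key=lambda b:b[0]); print("stand bbox",cv2.boundingRect(s[2].astype(np.uint8)), [ray(p,K,T,.034)[:2].round(4) for p in ((300,146),(349,141))])
E
```

```text
dots [(np.int32(11), array([313.2, 172.2])), (np.int32(9), array([322., 223.]))] [[0.4005 0.1467 0.04  ]
 [0.4432 0.1537 0.04  ]]
mid [0.42186538 0.15019282 0.04      ] yaw -170.66034019719413 0.04329887476552511
12
lug 64 [332.6 172.8] [ 0.5408 -0.0985  0.0585]
lug 61 [305.  179.7] [ 0.5474 -0.1249  0.0585]
lug 51 [325.1 199.6] [ 0.5673 -0.1055  0.0585]
c [ 0.55184243 -0.10959647  0.0585    ]
[ 134.83624812 -106.11291393   15.01426169] [0.01566769 0.01587913 0.0160002 ]
key line 146 [0.58586835 0.15249444] yaw 7.860896638517223 0.03193244020593787
stand bbox (300, 140, 55, 74) [array([0.5501, 0.1238]), array([0.5452, 0.1729])]
```

```bash
python3 - <<'E'
from h import *
a=np.radians(97.3)
bot.move_pose((.5859,.1525,.125),down(a)); bot.move_linear((.5859,.1525,.0855),speed=.08)
f0=np.array(bot.read_ft_force())
bot.set_gripper(0.0,grasp_force=60)
print("w",bot.read_gripper_width(),np.round(bot.read_ft_force()-f0,2),np.round(bot.read_moment(),2),np.round(bot.read_position(),4))
p=bot.read_position()
print(bot.move_linear((p[0],p[1],.16),speed=.08,until_force=15)); print(np.round(bot.read_ft_force()-f0,2),bot.read_position(),bot.read_clock())
bot.move_pose((.4219,.1502,.135),down(np.radians(99.3)))
K,T=cam("wrist"); im=bot.camera("wrist"); np.save("T_h1.npy",T); cv2.imwrite("pics/h1.png",im[:,:,::-1])
cv2.imwrite("pics/h1c.png",cv2.resize(im[120:280,220:420,::-1],None,fx=3.7,fy=3.7,interpolation=cv2.INTER_CUBIC))
print(bot.read_position(),bot.read_clock(),bot.read_gripper_width())
E
```

```text
w 0.20192041542353567 [0.04 0.63 2.07] [ 0.02  0.09 -0.02] [0.5861 0.1526 0.0858]
False
[-0.3   0.04 -1.38] [0.58557886 0.15250182 0.15935445] 8.4083
[0.42323784 0.15037857 0.13538467] 9.1583 0.20540357198861858
```

View pics/h1c.png

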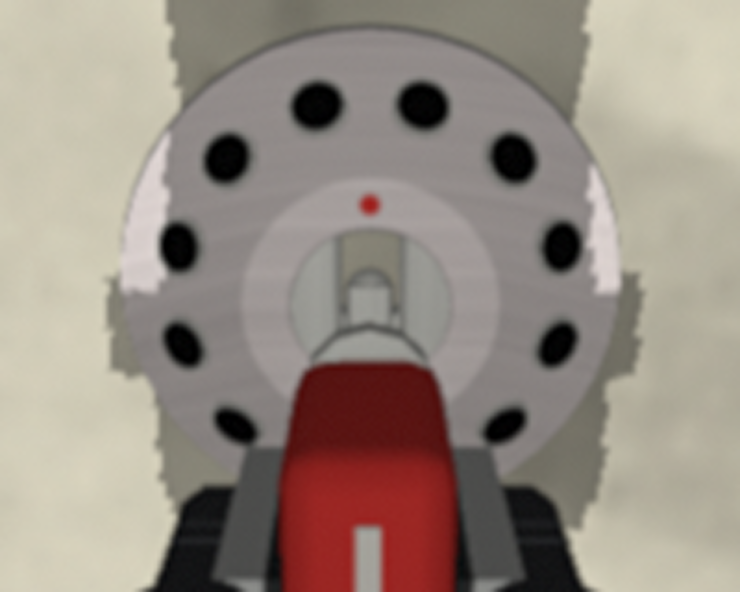

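```bash
python3 - <<'E'
from h import *
T=np.load("T_h1.npy"); K=bot.calibration("wrist")["mtx"]; p=np.array(bot.read_position()); print(p)
y=np.radians(9.3); u=np.array([np.cos(y),np.sin(y)])
e=ray((320.0,192.4),K,T,p[2]-.079)[:2]; s=ray((320.3,182.7),K,T,.04)[:2]; d=ray((220+370/3.7,120+204/3.7),K,T,.04)[:2]
print("head c",e+.014*u,"slot c from end",s+.0155*u,"from dot",d+.02165*u)
tcp=np.load("T_h1.npy")@np.linalg.inv(bot.calibration("wrist")["hand_eye"]); print(tcp[:3,3])
E
```

```text
[0.42323784 0.15037857 0.13538467]
head c [0.42370273 0.15089359] slot c from end [0.42184427 0.15085944] from dot [0.42224383 0.15069648]
[0.42221977 0.15032343 0.1352    ]
```

```bash
python3 - <<'E'
from h import *
print(np.round([bot.read_position() for _ in range(4)],4))
q=down(np.radians(99.3))
bot.move_linear((.4214,.1503,.124),speed=.05,rotation=q); bot.wait(.2); f0=np.array(bot.read_ft_force())
print(bot.move_linear((.4214,.1503,.0945),speed=.03,until_force=4)); print(np.round(bot.read_ft_force()-f0,2),np.round(bot.read_position(),4),bot.read_clock(),bot.read_gripper_width())
K,T=cam("wrist"); im=bot.camera("wrist")
cv2.imwrite("pics/h2c.png",cv2.resize(im[120:280,220:420,::-1],None,fx=2.5,fy=2.5))
E
```

```text
[[0.4232 0.1504 0.1354]
 [0.4232 0.1504 0.1354]
 [0.4232 0.1504 0.1354]
 [0.4232 0.1504 0.1354]]
False
[ 0.42 -0.27 -0.13] [0.4216 0.1503 0.0947] 10.8583 0.20296914536487806
```

```bash
python3 - <<'E'
from h import *
f0=np.array(bot.read_ft_force()); m0=np.array(bot.read_moment())
for a in (75,50,24.3):
    bot.move_pose((.4214,.1503,.0945),down(np.radians(a))); print(a,np.round(bot.read_ft_force()-f0,2),np.round(bot.read_moment()-m0,3),np.round(bot.read_position(),4))
bot.wait(.2); f0=np.array(bot.read_ft_force())
print(bot.move_linear((.4214,.1503,.108),speed=.02,until_force=2.5)); print(np.round(bot.read_ft_force()-f0,2),np.round(bot.read_position(),4),bot.read_clock())
im=bot.camera("wrist"); cv2.imwrite("pics/h3.png",im[:,:,::-1])
cv2.imwrite("pics/h3c.png",cv2.resize(im[80:300,190:450,::-1],None,fx=2.5,fy=2.5))
E
```

```text
75 [-0.46  0.38  1.67] [-0.018  0.092  0.005] [0.4215 0.1503 0.0946]
50 [-0.4  -0.19  1.1 ] [-0.018 -0.019 -0.043] [0.4215 0.1503 0.0946]
24.3 [ 1.15 -0.71  1.6 ] [0.023 0.027 0.008] [0.4214 0.1503 0.0945]
True
[ 0.25 -0.52 -4.53] [0.4205 0.1501 0.103 ] 13.1
```

View pics/h3c.png

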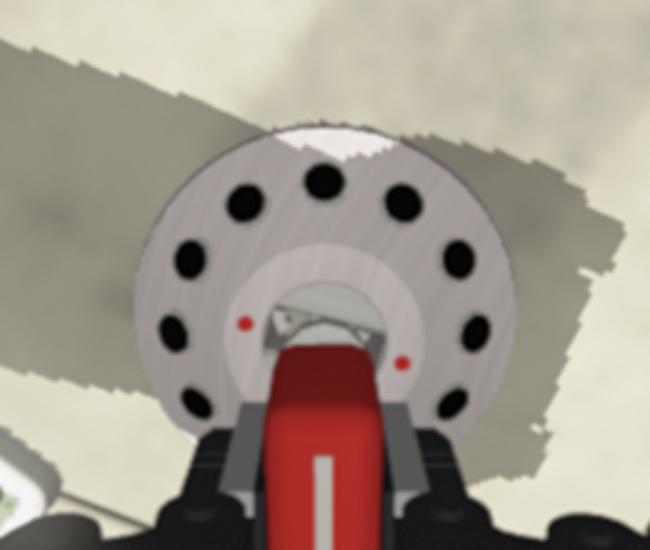

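```bash
python3 - <<'E'
from h import *
from meas import *
q=down(np.radians(24.3))
bot.move_linear((.4214,.1503,.125),speed=.06); bot.wait(.1); print(np.round(bot.read_ft_force(),2))
bot.move_linear((.4214,.1503,.238),speed=.12)
bot.move_linear((.57,-.195,.238),speed=.12); bot.wait(.4)
K,T=cam("wrist"); im=bot.camera("wrist")[:,:,::-1].copy(); np.save("T_h4.npy",T); cv2.imwrite("pics/h4.png",im)
print(np.round(bot.read_position(),4),np.round(bot.read_ft_force(),2),bot.read_clock())
h=hsv(im); m=(h[...,0]>8)&(h[...,0]<28)&(h[...,1]>110)&(h[...,2]>80)
for a,c,_ in blobs(m,15): print("lug?",a,c.round(1),ray(c,K,T,.0585).round(4))
for a,c,_ in blobs(redmask(h),4): print("red",a,c.round(1),ray(c,K,T,.238-.102+.04).round(4))
t=bot.camera("top")[:,:,::-1]; cv2.imwrite("pics/t4.png",t)
E
```

```text
[-0.3   0.09 -5.38]
[ 0.57  -0.195  0.238] [ 0.57  0.37 -5.56] 18.6
lug? 41 [333.8  76.3] [ 0.5414 -0.0999  0.0585]
lug? 19 [359.2  94.5] [ 0.5701 -0.1047  0.0585]
lug? 58 [329.2 104.6] [ 0.5481 -0.1246  0.0585]
red 145 [173.  142.5] [ 0.4661 -0.1883  0.176 ]
red 21 [288. 209.] [ 0.5487 -0.1989  0.176 ]
red 4988 [319.1 280.6] [ 0.5892 -0.2386  0.176 ]
red 21 [351. 225.] [ 0.5916 -0.1918  0.176 ]
```

View pics/h4.png

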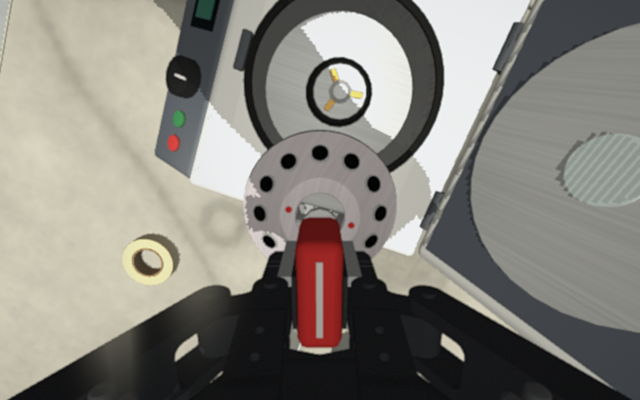

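```bash
python3 - <<'E'
from h import *
X,Y=.5523,-.1098; q=down(np.radians(29.7))
bot.move_linear((X,Y,.238),speed=.1,rotation=q); bot.move_linear((X,Y,.176),speed=.07); bot.wait(.3)
f0=np.array(bot.read_ft_force()); print(f0.round(2),np.round(bot.read_position(),4))
print(bot.move_linear((X,Y,.1535),speed=.015,until_force=2.5)); print(np.round(bot.read_ft_force()-f0,2),np.round(bot.read_position(),4),bot.read_clock())
E
```

```text
[ 0.63 -0.62 -5.74] [ 0.5525 -0.1098  0.1763]
True
[-1.81  0.56  4.48] [ 0.5517 -0.1096  0.1534] 22.3583
```

```bash
python3 - <<'E'
from h import *
X,Y=.5521,-.1097
print(bot.move_linear((X,Y,.1465),speed=.02,until_force=5)); bot.wait(.2); f0=np.array(bot.read_ft_force()); print(f0.round(2),np.round(bot.read_position(),4))
for a in (60,85,104.7):
    bot.move_pose((X,Y,.1465),down(np.radians(a))); print(a,np.round(bot.read_ft_force()-f0,2),np.round(bot.read_moment(),3))
bot.wait(.2); f0=np.array(bot.read_ft_force())
print(f0.round(2),bot.move_linear((X,Y,.188),speed=.03,until_force=4)); print(np.round(bot.read_ft_force()-f0,2),np.round(bot.read_position(),4),bot.read_clock())
im=bot.camera("wrist")[:,:,::-1]; K,T=cam("wrist"); cv2.imwrite("pics/h5.png",im)
from meas import *
for a,c,_ in blobs(redmask(hsv(im)),4): print("red",a,c.round(1),ray(c,K,T,.092).round(4))
E
```

```text
False
[ 0.68 -0.95 -1.4 ] [ 0.5521 -0.1097  0.1465]
60 [-1.29  0.31  0.18] [-0.006 -0.069  0.052]
85 [-0.88  0.96  0.34] [ 0.001 -0.019 -0.01 ]
104.7 [0.09 1.02 0.76] [-0.004  0.002 -0.047]
[ 0.72  0.76 -1.2 ] False
[-1.32 -1.16 -0.16] [ 0.552  -0.1097  0.1878] 26.2333
red 137 [214.6   2.9] [ 0.4378 -0.2103  0.092 ]
red 14 [319.3 176.5] [ 0.5321 -0.115   0.092 ]
red 4985 [319.1 280.5] [ 0.6164 -0.0932  0.092 ]
```

View pics/h5.png

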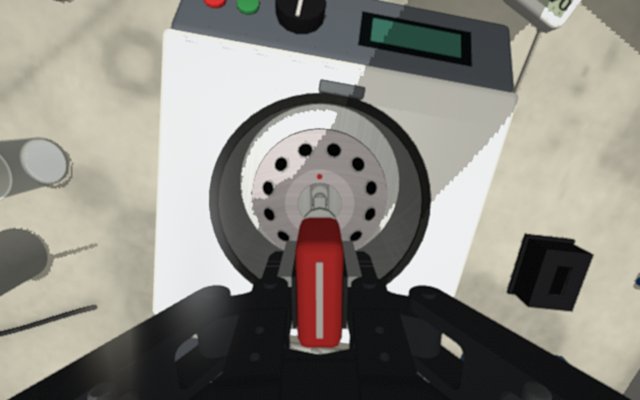

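```bash
python3 - <<'E'
from h import *
X,Y=.586,.1525; q=down(np.radians(97.3))
bot.move_linear((.5521,-.1097,.238),speed=.12); bot.move_linear((X,Y,.2),speed=.15,rotation=q)
bot.move_linear((X,Y,.128),speed=.1); bot.wait(.3); f0=np.array(bot.read_ft_force())
print(bot.move_linear((X,Y,.085),speed=.025,until_force=3)); print(np.round(bot.read_ft_force()-f0,2),np.round(bot.read_position(),4),bot.read_clock())
im=bot.camera("wrist")[:,:,::-1]; cv2.imwrite("pics/h6.png",im)
E
```

```text
True
[ 1.02 -0.91  7.53] [0.5859 0.1525 0.0857] 31.5333
```

```bash
python3 - <<'E'
from h import *
bot.set_gripper(1.0); p=bot.read_position(); bot.move_linear((p[0],p[1],.19),speed=.08)
bot.move_pose((.52,-.05,.26),down(np.radians(90))); bot.wait(.2)
a=bot.camera("wrist")[:,:,::-1]; s=bot.camera("scene")[:,:,::-1]; t=bot.camera("top")[:,:,::-1]
cv2.imwrite("pics/f.png",np.vstack([cv2.resize(s[100:300,170:470],(600,400))[:, :],]))
cv2.imwrite("pics/f2.png",a); print(bot.read_clock(),bot.read_gripper_width())
E
```

```text
34.9583 1.0038354369401663
```

View pics/f2.png

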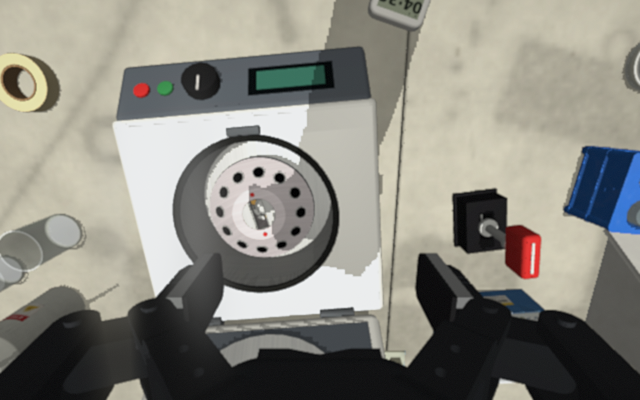

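```bash
python3 - <<'E'
from meas import *
K,T=cam("wrist"); im=bot.camera("wrist")[:,:,::-1].copy(); h=hsv(im)
m=redmask(h); m[:,:215]=0;m[:,310:]=0;m[:170]=0;m[260:]=0
for z in (.092,.0985):
    P=[ray(c,K,T,z) for a,c,_ in blobs(m,2)]; print(z,np.round(P,4),np.mean(P,0).round(4),np.linalg.norm(P[0]-P[-1]))
bot.close_job()
E
```

```text
0.092 [[ 0.5319 -0.1157  0.092 ]
 [ 0.5738 -0.1045  0.092 ]] [ 0.5529 -0.1101  0.092 ] 0.04341568058487528
0.0985 [[ 0.5302 -0.1143  0.0985]
 [ 0.5713 -0.1033  0.0985]] [ 0.5507 -0.1088  0.0985] 0.0425090254015304
the job is handed in; nothing more can be done
```

The rotor is on the drive shaft, the key is back in its stand and released, and the job is handed in. The clock read about 35 s at the last check, against the 72 s limit.

**What I did:** I threaded the key through the bore with no contact and turned it 75° clockwise. On lifting, it took the rotor's weight at the height expected for a head seated in the groove. I carried the rotor over the chamber, turned it about 5° to match the lug angle seen by the wrist camera, and lowered it slowly. It went down without stopping at the lug height, so no searching turn was needed. I then unlocked the key, drew it out with no catch, and put it back in its stand.

**Last checks:**
- **Rotor position:** its red dots put its centre at (0.553, -0.110), within about 1 mm of the measured shaft axis.
- **Rotor height:** the dots are 43.4 mm apart if the rotor is home, against 43.3 mm measured before the lift. If it were riding on the lugs they would come out at 42.5 mm. The gripper height when it landed also matches home.
- **Key:** it touched down in the stand at the height it was taken from (0.0857 m, against 0.0858 m) and looks upright in the last picture.
- **Forces:** the readings I took stayed under 8 N, but I did not record them continuously.

No check failed or disagreed. I saw the tape roll and beaker in the last picture but did not measure their positions again.

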